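# Zero the peak pointer, then click the clamp knob over on the torque tester

## Robot

A 6-joint arm with a two-finger parallel gripper is mounted at the origin on the work surface; the furniture and walls round the work are solid. World frame = base frame: x ahead of the robot, y to its left, z up, the work surface at z = 0. Lengths are in m, angles in rad, forces in N, time in s.
With the tool pointing down it reaches from about 0.3 to 0.85 m from the base axis. Payload 4.2 kg.
Tool frame: the origin (TCP) lies between the finger pads, 19 mm behind the fingertips; this is the grasp point; z points along the fingers, y is the line along which they close (so a half turn about z gives the same grasp; the last joint's range is limited). The gripper opens to 91 mm and grips with 3 to 60 N. Pads are 32 mm wide; open, the fingers measure 118 mm over their backs; the gripper's body (76 mm by 178 mm) begins 60 mm behind the grasp point.
Start: joints at [-0.02, 0.32, 1.565, -0, 1.257, -0.02], TCP at [0.575, 0, 0.233] pointing down, gripper open.
Joint ranges: [-3.11, 3.11], [-0.84, 2.01], [0.21, 2.61], [-1.34, 4.49], [0.05, 2.63], [-2.56, 2.56]. Speed limits (rad/s): [2.57, 2.57, 3.14, 3.14, 3.14, 3.14].

## Interface

Orientations are given as a unit quaternion [x, y, z, w].
In Python, from cell import get_state, imaging, job, boxes_of, spot_point gives the robot as it stands. The module is installed in compiled form; this text tells all that it offers.
- The arm moves only by the tool play_rows, never from a script. Its argument "commands" is a list of rows, each a list of 6 numbers: the shift along the tool's x, y, z in cm, then the turn, a rotation vector about the tool's x, y, z in rad. A call has 1 to 8 rows; each row shifts and turns the commanded pose from where the row before left it, along the tool's axes as they then stand; what a row does not reach is not made up. A row lasts 1/8 s, in which the tool goes at most 62.5 mm and 10.7 degrees, less where a joint would pass 70% of its speed; a pose out of reach is approached as far as the arm can. A call with a gripper value outside its range is refused whole. "grip" is the opening, from -1 (shut) to 1 (fully open), set as the call begins (left out, the last holds). The fingers move at their own pace and stop on an object; the grip force is fixed at half the most. Time passes only in rows, so rows that do not move let the fingers close. It gives the time, the measured TCP pose, the force, the opening and the grip force at its end, in the units of the state.
- get_state(): the state, without advancing time (a new reading comes with each control period).
- imaging.snapshot(name): name is "scene" or "side" or "wrist"; returns a dict with "image" (480x640x3 uint8, red, green, blue), "mtx" (3x3 intrinsics, pixels), "dist" ([k1, k2, p1, p2, k3] as OpenCV has them; the pictures are not rectified), "xyz" and "orientation" of the camera in the world; the wrist camera has in their place "tool_from_camera" (4x4, takes a point from camera to tool coordinates, whose origin is the TCP and whose axes are the flange's). Camera axes: x right, y up, looking along -z (the intrinsics and any distortion apply to the point x, -y, -z); pixel columns grow to the right and rows downward; lengths in m; the calibration is good to about 2 mm. A picture is of the moment at which its call begins: read the wrist's pose just before it. There is no depth.
- job.finish_job(): hands the job in; it is judged then, once.
Trained networks look in a picture, given as the dict that the camera call returned (one of the last four; its "shot" number tells which), for a name from the list of things; names that differ only in an ending like _2 or _b are one class to them, and where a whole thing is asked for, a point or a joint stands for the part that bears it (a point fixed in the world has none). Each returns a list of dicts, best first, with "p" (0 to 1); they miss things now and then, are a little off and sometimes report something else, mostly with a low value. They report only what shows in the picture. A call takes as long as a camera call.
- boxes_of(picture, query): "box" ([centre column, centre row, width, height] in pixels, round what is visible of it).
- spot_point(picture, query): "position" ([column, row] in pixels: a listed point, or the origin of a listed thing).
The state is a dict: "time": time; "q": joint angles; "joint_vel": joint speeds; "tau": joint torques, N m; "tool_pos": TCP position; "tcp_rot": TCP orientation; "contact_force": force on the tool from outside, world axes, zero at the start; "torque": the same for the moment, N m; "opening": opening from 0.0 (shut) to 1.0 (fully open); "gripper_force": force on a finger pad.
Only numpy, scipy, OpenCV 4.12 (cv2) and the standard library are available. Lean on these libraries where they do the work, as an engineer would, in place of code of your own. Each camera call takes 0.05 s, during which the arm holds its last target. There are 200 camera calls.

## Task

Check the tile-cutter clamp knob on the sloping torque tester: first turn the aluminium reset knob anticlockwise until its pointer is right back at the zero stop, the leftmost mark of the dial. Then turn the black clamp knob clockwise until it clicks past its detent and stays over, and leave both knobs there, the pointer showing the new peak. Leave the glue bottle and the tape roll beside it where they are.

Things in the scene. Friction and masses are not known exactly. Their poses are not given: they have to be found in the camera images.
- tester: Fixed bench torque tester. Grey case, 146 x 300 mm face sloping 35 degrees from level, looking up and to the robot (outward normal [-0.574, 0, 0.819] in this frame). Origin on the table under the face's middle, which is 100 mm up; x away from the front edge, y left, z up. Dial with reset knob on the left half, clamp knob on the right half, axes 150 mm apart, square to the face.
- reset_grip (a point): Aluminium reset knob on the white dial: upright bar 60 mm long, 12 mm thick, top 53 mm above the face, over a 44 mm disc; a thin pointer runs out past one end over the dial. Point on the knob's axis, 40 mm out from the face (good TCP height). Frame turns with the knob: z along the axis out of the face, x along the bar to the pointer, y across the bar (finger closing line).
- reset_knob (a joint): Angle of reset knob and peak pointer, rad: 0 at the zero stop, growing clockwise looking at the face (about -z of reset_grip), stop at 1.5; starts above 1. Light friction, stays where left. Turning the clamp knob drives a thin hand that pushes this pointer clockwise to the peak, about 0.7, where it remains.
- clamp_grip (a point): Black clamp knob in a steel flange: upright bar 76 mm long, 18 mm thick, top 54 mm above the face, over a 58 mm disc with a lobe on its rim that must pass a small sprung roller below it. Point on the knob's axis, 40 mm out from the face (good TCP height). Frame turns with the knob: z along the axis out of the face, x along the bar, y across the bar (finger closing line).
- clamp_knob (a joint): Angle of the clamp knob, rad: near 0 at rest, growing clockwise looking at the face (about -z of clamp_grip). Resists with up to about 0.3 N m; the detent gives way at about 0.9, past which it springs on to its end stop at 1.12 and stays. Let go before that, it springs back.
- glue: White glue bottle, 53 mm across, 153 mm tall, origin under its middle; a bystander.
- tape: Roll of masking tape lying flat, 104 mm across, 25 mm tall, origin under its middle; a bystander.

How it is judged:
On the way, in this order (a step that is already met when the one before it is completed fails the run):
1. the reset knob's pointer is back at its zero stop (within 0.09 rad), with the clamp knob not yet clicked (value of joint reset_knob below 0.09 rad and value of joint clamp_knob below 0.6 rad), for 0.2 s.
2. the clamp knob has clicked past its detent (beyond 1.02 rad) (value of joint clamp_knob above 1.02 rad), for 0.2 s.
At the end, for the whole second after the job is handed in: The clamp knob rests past its detent (beyond 1.02 rad) and the peak pointer stands at the new peak the click left (0.5 to 1.0 rad), both at rest and let go (value of joint clamp_knob above 1.02 rad and value of joint reset_knob between 0.5 and 1 rad and velocity of joint clamp_knob between -0.1 and 0.1 rad/s and velocity of joint reset_knob between -0.1 and 0.1 rad/s); the robot touches nothing.
It fails at once if a bystander (glue bottle or tape roll) is moved more than 30 mm or the bottle tipped over (distance of any of glue, tape from where it was at the start of the episode above 0.03 m or angle between glue's own z axis and vertical above 0.6 rad).
It also fails if it takes over 54 s, if anything falls off the work surface, if the arm or the gripper's body presses on something with over 40 N, if the wrist force passes 120 N, or if a joint passes its speed limit or range.

## Working session

There is one attempt and no reset: what is moved stays moved. The work goes in short steps, Python scripts to look and compute and a tool call to move; the robot and the scene stay as the last step left them, time stands still between calls to the robot, and variables do not carry over. Pictures are saved under pics/ and viewed, at most 10 in all, crops included, and the job is handed in when it is done.

Besides the shell and the picture viewer there is one more tool, called as name(argument=value, ...), one argument or row to a line, values as JSON. play_rows: Moves the arm, as the interface text tells. Its arguments: {"type":"object","properties":{"commands":{"type":"array","items":{"type":"array","items":{"type":"number"}}},"grip":{"type":"number"}},"required":["commands"]}

```bash
mkdir -p pics; cat > h.py <<'E'
import numpy as np, cv2
from scipy.spatial.transform import Rotation as R
from cell import get_state, imaging, job, boxes_of, spot_point
def cam(name):
    s=get_state(); p=imaging.snapshot(name)
    if name=="wrist":
        T=np.eye(4);T[:3,:3]=R.from_quat(s["tcp_rot"]).as_matrix();T[:3,3]=s["tool_pos"]
        M=T@np.array(p["tool_from_camera"])
    else:
        M=np.eye(4);M[:3,:3]=R.from_quat(p["orientation"]).as_matrix();M[:3,3]=p["xyz"]
    return p,M
def ray(p,M,px):
    u=cv2.undistortPoints(np.array([[px]],float),np.array(p["mtx"]),np.array(p["dist"]))[0,0]
    d=M[:3,:3]@np.array([u[0],-u[1],-1]); return M[:3,3],d/np.linalg.norm(d)
def tri(rays):
    A=0;b=0
    for o,d in rays:
        P=np.eye(3)-np.outer(d,d);A=A+P;b=b+P@o
    x=np.linalg.solve(A,b)
    return x,[np.linalg.norm((np.eye(3)-np.outer(d,d))@(x-o)) for o,d in rays]
def proj(p,M,X):
    c=M[:3,:3].T@(np.array(X)-M[:3,3]);c=np.array([c[0],-c[1],-c[2]])
    return cv2.projectPoints(c.reshape(1,1,3),np.zeros(3),np.zeros(3),np.array(p["mtx"]),np.array(p["dist"]))[0].ravel()
def save(p,n,crop=None,k=1):
    im=p["image"][:,:,::-1]
    if crop: a,b,c,d=crop; im=im[b:d,a:c]
    cv2.imwrite("pics/"+n,cv2.resize(im,None,fx=k,fy=k,interpolation=cv2.INTER_CUBIC))
E
python3 - <<'E'
from h import *
np.set_printoptions(precision=4,suppress=True)
print(get_state())
Rs={}
ims=[]
for n in ("scene","side","wrist"):
    p,M=cam(n);ims.append(p["image"]);print(n,M[:3,3])
    for q in ("tester","reset_grip","clamp_grip","glue","tape"):
        r=spot_point(p,q)[:2];print(q,[(np.round(a["position"],1),round(a["p"],2)) for a in r])
        if r and r[0]["p"]>.4: Rs.setdefault(q,[]).append(ray(p,M,r[0]["position"]))
for q in Rs:
    if len(Rs[q])>1: print(q,*tri(Rs[q]))
a=np.hstack(ims[:2]);cv2.imwrite("pics/a.png",cv2.resize(a,(800,300))[:,:,::-1])
cv2.imwrite("pics/w.png",ims[2][:,:,::-1])
E
```

```text
{'time': 0.0, 'q': array([-0.02  ,  0.3203,  1.5657, -0.    ,  1.2574, -0.02  ]), 'joint_vel': array([-0.0004,  0.0001, -0.0002,  0.0012,  0.0007, -0.    ]), 'tau': array([ -0.0005, -41.2466, -23.1973,   0.0729,   0.0458,  -0.0001]), 'tool_pos': array([0.5745, 0.    , 0.2319]), 'tcp_rot': array([ 0.7071,  0.7071, -0.0006, -0.0006]), 'contact_force': array([0.6392, 0.5612, 0.8364]), 'torque': array([ 0.0182, -0.0307, -0.0333]), 'gripper_force': 0.0, 'opening': 0.9985831758016239}
scene [-0.3034  0.835   0.7648]
tester [(array([314.2, 294.2]), 0.62)]
reset_grip [(array([290.7, 258.5]), 0.86)]
clamp_grip [(array([338.1, 238.2]), 0.76)]
glue [(array([377.1, 232.1]), 0.78)]
tape [(array([201.4, 345.9]), 0.61)]
side [0.2027 1.0138 1.0104]
tester [(array([330.8, 273. ]), 0.72)]
reset_grip [(array([323.9, 248.6]), 0.77)]
clamp_grip [(array([345.9, 213.2]), 0.95)]
glue [(array([337.8, 182. ]), 0.89)]
tape [(array([270.3, 359.1]), 0.74)]
wrist [0.5739 0.0715 0.3845]
tester [(array([237.6, 233.4]), 0.74)]
reset_grip [(array([169. , 170.5]), 0.76)]
clamp_grip [(array([174.4, 387.4]), 0.74)]
glue [(array([237.9, 234.5]), 0.43)]
tape []
tester [ 0.494  -0.0274  0.0036] [np.float64(0.0054425006252118106), np.float64(0.005522390776090477), np.float64(0.0005169293296009373)]
reset_grip [0.488  0.0483 0.1427] [np.float64(0.000282649211788776), np.float64(0.002705470387354887), np.float64(0.002859408864041855)]
clamp_grip [ 0.476  -0.0993  0.1382] [np.float64(0.0008866548209284969), np.float64(0.0032698989008519727), np.float64(0.0025058033486291954)]
glue [ 0.4682 -0.0681  0.1857] [np.float64(0.10490386911906775), np.float64(0.05755165076081228), np.float64(0.10283456696727575)]
tape [0.5388 0.2807 0.0105] [np.float64(0.0011958757610583588), np.float64(0.0011958757610583313)]
```

View pics/a.png

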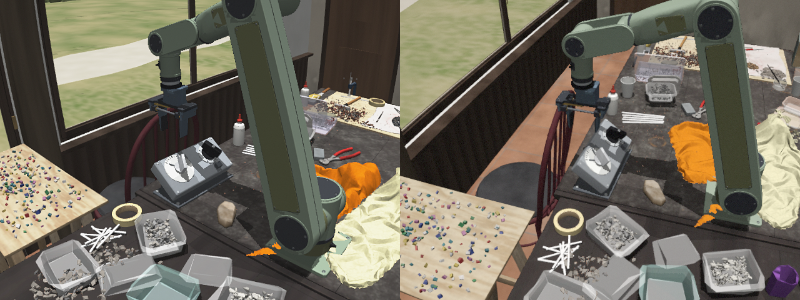

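View pics/w.png

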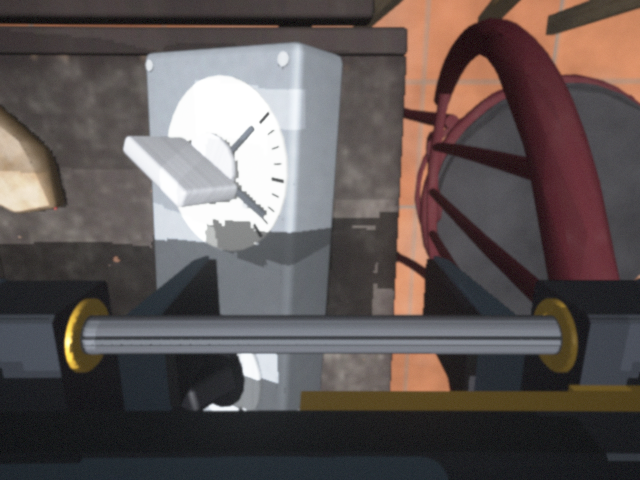

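The wrist picture shows the dial at (225,165), with the driving hand near the zero mark at about (265,118). The bar and pointer lie lower right, at about (255,210). The clamp knob is hidden by the gripper, so I'll move to a squarer view of the face.

play_rows(
  commands=[
    [-0.65,-5.2,0.8,0,0,0],
    [-0.65,-5.2,0.8,0,0,0],
    [-0.65,-5.2,0.8,0,0,0],
    [-0.65,-5.2,0.8,0,0,0],
    [0,0,0,-0.153,0,0],
    [0,0,0,-0.153,0,0],
    [0,0,0,-0.153,0,0],
    [0,0,0,-0.153,0,0],
  ],
)

```text
time: 1.9
tool_pos: [0.3669, -0.0262, 0.2016]
tcp_rot: [0.673, 0.674, 0.215, 0.216]
contact_force: [1.2, 1.3, -0.5]
opening: 0.999
gripper_force: 0.0
```

play_rows(
  commands=[
    [0,0,0,0,0,0.18],
    [0,0,0,0,0,0.18],
    [0,0,0,0,0,0.18],
    [0,0,0,0,0,0.18],
    [0,0,0,0,0,0.18],
    [0,0,0,0,0,0.18],
    [0,0,0,0,0,0.18],
    [0,0,0,0,0,0.18],
  ],
)

```text
time: 2.9
tool_pos: [0.3669, -0.0259, 0.2009]
tcp_rot: [0.952, 0.06, 0.301, 0.019]
contact_force: [-0.4, -0.3, 0.2]
opening: 1.002
gripper_force: 0.0
```

```bash
python3 - <<'E'
from h import *
np.set_printoptions(precision=4,suppress=True)
s=get_state();print(s["time"],s["q"],s["tool_pos"],R.from_quat(s["tcp_rot"]).as_matrix())
Rs={}
for n in ("scene","side","wrist"):
    p,M=cam(n)
    for q in ("tester","reset_grip","clamp_grip","glue","tape"):
        r=spot_point(p,q)[:1]
        if n=="wrist":print(q,[(np.round(a["position"],1),round(a["p"],2)) for a in r])
        if r and r[0]["p"]>.4 and not(n=="wrist" and q=="glue"): Rs.setdefault(q,[]).append(ray(p,M,r[0]["position"]))
for q in Rs:
    if len(Rs[q])>1: print(q,*tri(Rs[q]))
save(p,"w2.png")
E
```

```text
2.9 [-0.2012 -0.2487  2.4117  0.3055  0.3923  0.9969] [ 0.3669 -0.0259  0.2009] [[ 0.8119  0.102   0.5748]
 [ 0.1246 -0.9922  0.0001]
 [ 0.5703  0.0716 -0.8183]]
tester [(array([321.8, 218.9]), 0.67)]
reset_grip [(array([217. , 126.3]), 0.68)]
clamp_grip [(array([450.9, 170.9]), 0.94)]
glue [(array([219.8, 129.2]), 0.56)]
tape [(array([ 24.5, 131.3]), 0.6)]
tester [ 0.4884 -0.0278  0.0115] [np.float64(0.004657584630948271), np.float64(0.004173841546390809), np.float64(0.0031494976735545067)]
reset_grip [0.4843 0.0462 0.1436] [np.float64(0.0042448556566253215), np.float64(0.004007798200499467), np.float64(0.0016806200017669296)]
clamp_grip [ 0.4792 -0.1079  0.1333] [np.float64(0.0038635103553753317), np.float64(0.0041805779061227805), np.float64(0.002446876267969064)]
glue [ 0.4791 -0.0419  0.1352] [np.float64(0.10255985389346038), np.float64(0.10255985389346031)]
tape [ 0.5471  0.2731 -0.0019] [np.float64(0.0033495796727582047), np.float64(0.0009879345851486051), np.float64(0.004171969042389853)]
```

View pics/w2.png

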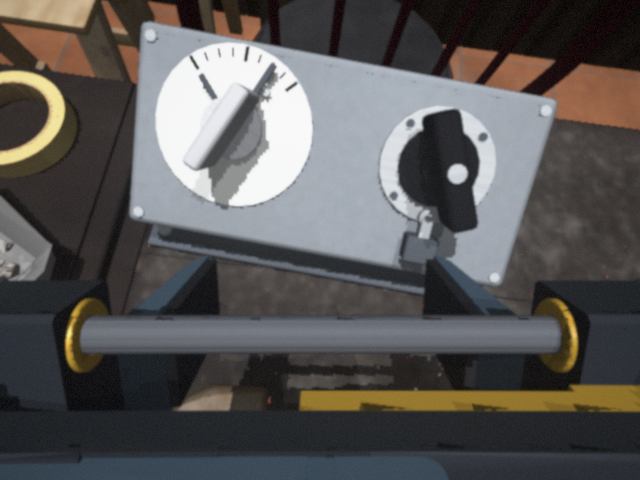

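The picture shows the whole face. The dial centre is at about (234,125), the zero mark at (195,62) and the last mark at (291,87). The pointer is at (268,72) and the flange centre at (438,163). The clamp bar runs from (443,112) to (462,230), and the screws are at (151,35), (547,111), (137,212) and (495,278). Next I'll fit the tester pose.

```bash
cat > fit.py <<'E'
from h import *
from scipy.optimize import least_squares
np.set_printoptions(precision=4,suppress=True)
p,M=cam("wrist")
n0=np.array([-.574,0,.819]);u0=np.array([.819,0,.574]);l0=np.array([0,1,0])
def fr(v):
    Y=R.from_euler("z",v[2]).as_matrix(); return np.array([v[0],v[1],.1]),Y@u0,Y@l0,Y@n0
obs=[(151,35),(547,111),(137,212),(495,278),(233.5,125.5),(438,163.5)]
def res(v,z=0):
    c,u,l,n=fr(v);c=c+[0,0,z];a,b=v[3],v[4]
    P=[c+a*u+b*l,c+a*u-b*l,c-a*u+b*l,c-a*u-b*l,c+.075*l,c-.075*l]
    return np.concatenate([proj(p,M,q)-o for q,o in zip(P,obs)])
r=least_squares(res,[.485,-.026,-.08,.063,.14]);v=r.x
print("xy yaw insets",v);print(r.fun.reshape(-1,2))
r2=least_squares(lambda w:res(w[:5],w[5]),list(v)+[0]);print("free z",r2.x)
c,u,l,n=fr(v)
def onp(px,h):
    o,d=ray(p,M,px);t=n@(c+h*n-o)/(n@d);q=o+t*d-c;return np.array([q@u,q@l])
def ang(a,b): d=a-b;return np.arctan2(d[1],d[0])
Z=onp((195,62),0)-[0,.075];print("zero mark phi",np.arctan2(Z[1],Z[0]))
Z=onp((291,87),0)-[0,.075];print("last mark phi",np.arctan2(Z[1],Z[0]))
Z=onp((272,67),.01)-[0,.075];print("pointer phi",np.arctan2(Z[1],Z[0]))
print("clamp bar ends @54",onp((443,112),.054),onp((462,230),.054),ang(onp((443,112),.054),onp((462,230),.054)))
print("reset bar ends @53",onp((243,88),.053),onp((192,163),.053),ang(onp((243,88),.053),onp((192,163),.053)))
for k,s in(("reset",1),("clamp",-1)):
    g=c+s*.075*l+.04*n;print(k,g,proj(p,M,g))
np.save("pose.npy",v)
E
python3 fit.py
```

```text
xy yaw insets [ 0.4983 -0.0296 -0.0604  0.0631  0.1417]
[[ 0.221  -5.7354]
 [ 0.8527 -5.6956]
 [ 2.0477 -7.1709]
 [ 1.1997 -6.8078]
 [ 0.8493 13.3014]
 [-5.2309 12.7218]]
free z [ 0.4936 -0.0293 -0.0604  0.0612  0.1376  0.0078]
zero mark phi 0.6259823068318697
last mark phi -0.6882676115508811
pointer phi -0.39072055181048565
clamp bar ends @54 [ 0.0413 -0.0579] [-0.0262 -0.0878] 0.41715977948520033
reset bar ends @53 [0.0335 0.0614] [-0.0161  0.087 ] -0.47721917158410193
reset [0.4799 0.0466 0.1328] [219.6881 140.1057]
clamp [ 0.4708 -0.1031  0.1328] [446.9469 182.9328]
```

The dial and clamp axes sit up-slope of the screw centre, so I'll free that offset.

```bash
sed -i 's/P=\[c+a\*u+b\*l/k=c+v[5]*u;P=[c+a*u+b*l/; s/c+\.075\*l,c-\.075\*l\]/k+.075*l,k-.075*l]/; s/\.063,\.14\]/.063,.14,.01]/; s/w\[:5\],w\[5\]/w[:6],w[6]/; s/-\[0,\.075\]/-[v[5],.075]/g; s/g=c+/g=c+v[5]*u+/' fit.py; python3 fit.py
```

```text
xy yaw insets [ 0.4927 -0.0293 -0.0606  0.0634  0.1408  0.0143]
[[-0.9578  0.0118]
 [-0.0997  0.0658]
 [ 0.7982 -0.0436]
 [-0.2306  0.2549]
 [ 1.4712 -0.1388]
 [-0.9542  0.0898]]
free z [ 0.491  -0.0291 -0.0606  0.0627  0.1392  0.014   0.003 ]
zero mark phi 0.7253514431903247
last mark phi -0.8241514850077098
pointer phi -0.4808903501794577
clamp bar ends @54 [ 0.0456 -0.0572] [-0.021  -0.0868] 0.4172607319285424
reset bar ends @53 [0.0379 0.0606] [-0.0111  0.0859] -0.47708904260083634
reset [0.486  0.0463 0.141 ] [220.0838 124.6855]
clamp [ 0.4769 -0.1034  0.141 ] [452.1511 168.57  ]
```

The fit is now sub-pixel and agrees with the network's points: grip height 0.141, dial ends 0.73 and -0.82. The reset knob is at q≈1.2. I'll work out the approach next.

```bash
cat > go.py <<'E'
from h import *
np.set_printoptions(precision=3,suppress=True)
def face():
    x,y,w,e=.4915,-.0291,-.0606,.0141
    Y=R.from_euler("z",w).as_matrix()
    u,l,n=Y@[.819,0,.574],Y@[0,1,0],Y@[-.574,0,.819]
    return np.array([x,y,.102])+e*u,u,l,n
def to(s,phi,h):
    c,u,l,n=face();st=get_state()
    x=np.cos(phi)*u+np.sin(phi)*l;z=-n;T=np.column_stack([x,np.cross(z,x),z])
    C=R.from_quat(st["tcp_rot"]);rv=(C.inv()*R.from_matrix(T)).as_rotvec()
    d=c+s*.075*l+h*n-st["tool_pos"]
    print("t",st["time"],"q",st["q"]);print("turn first",rv,"then shift cm",T.T@d*100,"| phi now",np.arctan2(C.as_matrix()[:,0]@l,C.as_matrix()[:,0]@u))
E
python3 -c "
from go import *
to(1,-.478,.04)"
```

```text
t 3.9 q [-0.201 -0.248  2.412  0.305  0.392  0.991]
turn first [-0.035  0.005  0.658] then shift cm [ 1.613 -9.784 11.23 ] | phi now 0.1803488903183701
```

play_rows(
  commands=[
    [0,0,0,-0.009,0.001,0.165],
    [0,0,0,-0.009,0.001,0.165],
    [0,0,0,-0.009,0.001,0.165],
    [0,0,0,-0.009,0.001,0.165],
    [0.8,-4.9,0,0,0,0],
    [0.8,-4.9,0,0,0,0],
    [0,0,1.5,0,0,0],
    [0,0,1.5,0,0,0],
  ],
)

```text
time: 4.9
tool_pos: [0.4238, 0.0304, 0.1999]
tcp_rot: [0.921, -0.253, 0.29, -0.063]
contact_force: [-1.0, 0.8, -0.2]
opening: 0.999
gripper_force: 0.0
```

```bash
python3 -c "
from go import *
to(1,-.478,.04)
p,M=cam('wrist');r=spot_point(p,'reset_grip');print(r[:1])
c,u,l,n=face();print('pred',proj(p,M,c+.075*l+.04*n))
save(p,'w3.png')"
```

```text
t 4.9 q [ 0.116 -0.126  2.328 -0.278  0.356  2.454]
turn first [0.001 0.01  0.002] then shift cm [ 0.534 -2.495  8.107] | phi now -0.4762641903052779
[{'position': [277.5, 242.4], 'p': 0.7}]
pred [276.983 240.908]
```

View pics/w3.png

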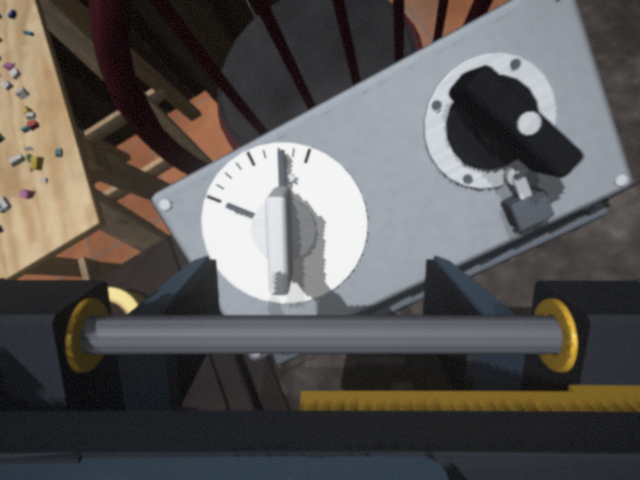

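Aligned: the bar stands vertical in the image at (280,240), and the predicted point (277,241) matches the detected one. Next is the lateral move, then the descent.

play_rows(
  commands=[
    [0.27,-1.25,0,0,0.005,0],
    [0.27,-1.25,0,0,0.005,0],
    [0,0,2,0,0,0],
    [0,0,2,0,0,0],
    [0,0,0,0,0,0],
  ],
)

```text
time: 5.62
tool_pos: [0.4615, 0.0399, 0.1788]
tcp_rot: [0.921, -0.252, 0.29, -0.065]
contact_force: [0.2, 0.2, -0.1]
opening: 0.999
gripper_force: 0.0
```

```bash
python3 -c "
from go import *
to(1,-.478,.04)"
```

```text
t 5.625 q [ 0.129 -0.022  2.307 -0.366  0.277  2.556]
turn first [-0.004  0.011  0.002] then shift cm [-0.547 -0.609  4.249] | phi now -0.47610456756173214
```

Joint 6 is at its limit, so I'll grip slightly ahead of the bar angle; the light knob will align to the pads.

play_rows(
  commands=[
    [0,0,0,0,0,-0.12],
    [0,0,0,0,0,-0.11],
    [0,0,0,0,0,0],
  ],
)

```text
time: 6.0
tool_pos: [0.4615, 0.0403, 0.1803]
tcp_rot: [0.943, -0.145, 0.297, -0.032]
contact_force: [0.6, 0.5, 0.5]
opening: 0.999
gripper_force: 0.0
```

```bash
python3 -c "
from go import *
to(1,-.25,.04)"
```

```text
t 6.0 q [ 0.129 -0.025  2.307 -0.366  0.277  2.328]
turn first [-0.008  0.007  0.003] then shift cm [-0.46  -0.657  4.373] | phi now -0.2471097042087818
```

play_rows(
  commands=[
    [-0.23,-0.33,0,-0.004,0.004,0],
    [-0.23,-0.33,0,-0.004,0.004,0],
    [0,0,1.1,0,0,0],
    [0,0,1.1,0,0,0],
    [0,0,1.1,0,0,0],
    [0,0,0,0,0,0],
  ],
)

```text
time: 6.75
tool_pos: [0.4791, 0.0442, 0.1529]
tcp_rot: [0.943, -0.146, 0.297, -0.03]
contact_force: [-0.1, -0.2, -0.0]
opening: 1.0
gripper_force: 0.0
```

```bash
python3 -c "
from go import *
to(1,-.25,.04)"
```

```text
t 6.75 q [ 0.14   0.055  2.321 -0.584  0.201  2.558]
turn first [-0.003  0.006  0.003] then shift cm [-0.189 -0.223  1.132] | phi now -0.2469737155743009
```

play_rows(
  commands=[
    [0,0,0,0,0,-0.1],
    [0,0,0,0,0,-0.1],
    [-0.25,-0.18,0.3,-0.003,0.006,0],
    [0,0,0.4,0,0,0],
    [0,0,0.4,0,0,0],
    [0,0,0,0,0,0],
  ],
)

```text
time: 7.5
tool_pos: [0.4834, 0.046, 0.1426]
tcp_rot: [0.952, -0.05, 0.302, 0.002]
contact_force: [0.4, -0.7, -0.2]
opening: 0.997
gripper_force: 0.0
```

```bash
python3 -c "
from go import *
to(1,-.05,.04)"
```

```text
t 7.5 q [ 0.148  0.082  2.333 -0.765  0.172  2.545]
turn first [-0.001 -0.001  0.004] then shift cm [ 0.113 -0.061  0.052] | phi now -0.045490214187413704
```

Positioned within about 1 mm, so I'll close the gripper.

play_rows(
  commands=[
    [0,0,0,0,0,0],
    [0,0,0,0,0,0],
    [0,0,0,0,0,0],
    [0,0,0,0,0,0],
    [0,0,0,0,0,0],
    [0,0,0,0,0,0],
  ],
  grip=-1,
)

```text
time: 8.25
tool_pos: [0.4833, 0.0461, 0.1427]
tcp_rot: [0.952, -0.05, 0.302, 0.002]
contact_force: [0.4, 0.4, 0.7]
opening: 0.372
gripper_force: 0.0
```

```bash
python3 -c "
from go import *
s=get_state();print(s['opening']*91,s['gripper_force'],s['contact_force'],s['torque'])
p,M=cam('wrist');save(p,'w4.png')"
```

```text
33.84746751576053 0.0 [0.396 0.445 0.732] [ 0.077  0.414 -0.017]
```

View pics/w4.png

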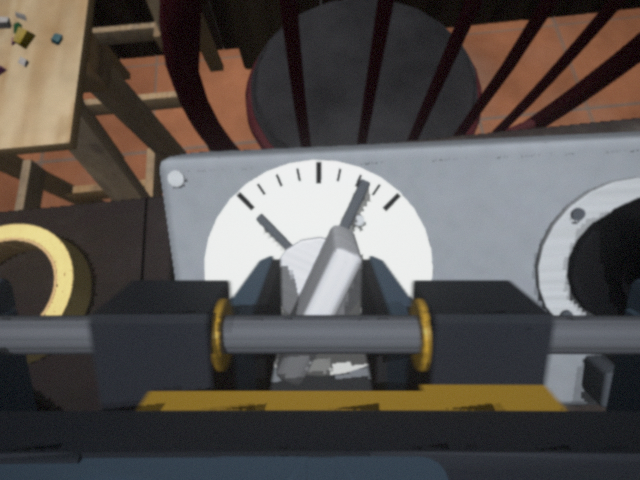

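The fingers straddle the bar and are still closing, so I'll let them finish.

play_rows(
  commands=[
    [0,0,0,0,0,0],
    [0,0,0,0,0,0],
    [0,0,0,0,0,0],
    [0,0,0,0,0,0],
    [0,0,0,0,0,0],
    [0,0,0,0,0,0],
  ],
)

```text
time: 9.05
tool_pos: [0.483, 0.0473, 0.1424]
tcp_rot: [0.952, -0.05, 0.302, 0.001]
contact_force: [-2.9, 7.2, -1.3]
opening: 0.129
gripper_force: 30.0
```

Gripped and aligned at 11.7 mm. Now turning anticlockwise to the stop.

play_rows(
  commands=[
    [0,0,0,0,0,-0.13],
    [0,0,0,0,0,-0.13],
    [0,0,0,0,0,-0.13],
    [0,0,0,0,0,-0.13],
    [0,0,0,0,0,-0.12],
    [0,0,0,0,0,-0.1],
    [0,0,0,0,0,-0.04],
    [0,0,0,0,0,0],
  ],
)

```text
time: 10.05
tool_pos: [0.4831, 0.0469, 0.1425]
tcp_rot: [0.9, 0.314, 0.279, 0.115]
contact_force: [-2.5, 5.3, -0.4]
opening: 0.134
gripper_force: 30.4
```

```bash
python3 -c "
from go import *
to(1,.74,.04)
s=get_state();print(s['opening']*91,s['gripper_force'],s['contact_force'],s['torque'])"
```

```text
t 10.05 q [ 0.149  0.081  2.334 -0.763  0.17   1.768]
turn first [-0.001 -0.003 -0.01 ] then shift cm [0.089 0.126 0.061] | phi now 0.7301502450085453
12.214573749606354 30.406064987182617 [-2.473  5.311 -0.397] [ 1.4    0.61  -0.188]
```

play_rows(
  commands=[
    [0,0,0,0,0,-0.03],
    [0,0,0,0,0,-0.03],
    [0,0,0,0,0,0],
  ],
)

```text
time: 10.42
tool_pos: [0.4833, 0.047, 0.1426]
tcp_rot: [0.891, 0.34, 0.276, 0.123]
contact_force: [-1.3, 6.2, -0.7]
opening: 0.147
gripper_force: 31.8
```

```bash
python3 -c "
from go import *
to(1,.74,.04)
s=get_state();print(s['opening']*91,s['gripper_force'],s['contact_force'],s['torque'])
p,M=cam('wrist');save(p,'w5.png')"
```

```text
t 10.425 q [ 0.149  0.081  2.334 -0.762  0.169  1.709]
turn first [-0.001 -0.004  0.049] then shift cm [0.066 0.121 0.061] | phi now 0.7889414898449831
13.337339627696316 31.802755161188543 [-1.281  6.159 -0.666] [ 1.546  0.642 -0.381]
```

View pics/w5.png

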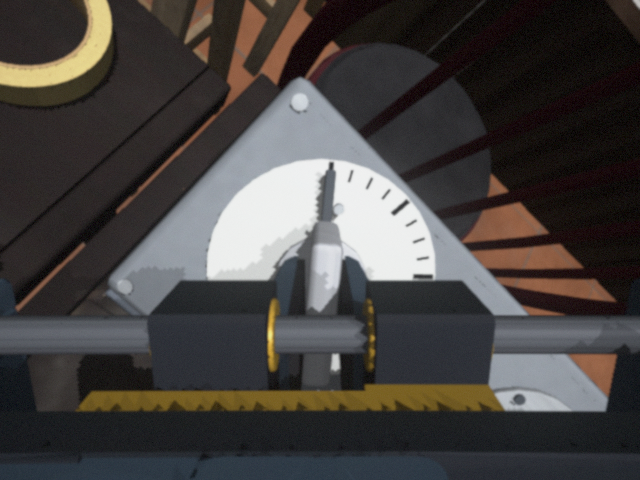

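The pointer covers the zero mark at (331,165). The fingers now spread under the stop's resistance, so it's at the stop. Releasing and backing out.

play_rows(
  commands=[
    [0,0,0,0,0,0],
    [0,0,0,0,0,0],
    [0,0,0,0,0,0],
    [0,0,0,0,0,0],
    [0,0,-2,0,0,0],
    [0,0,-3,0,0,0],
    [0,0,-3,0,0,0],
    [0,0,0,0,0,0],
  ],
  grip=1,
)

```text
time: 11.48
tool_pos: [0.4376, 0.049, 0.2101]
tcp_rot: [0.889, 0.342, 0.277, 0.125]
contact_force: [-0.0, 0.7, -0.7]
opening: 0.988
gripper_force: 0.0
```

```bash
python3 -c "
from go import *
to(-1,.417,.04)
p,M=cam('wrist');save(p,'w6.png')"
```

```text
t 11.475 q [ 0.185 -0.112  2.294 -0.382  0.381  1.335]
turn first [ 0.002 -0.006  0.378] then shift cm [-6.057 13.689  8.211] | phi now 0.7944338562840276
```

View pics/w6.png

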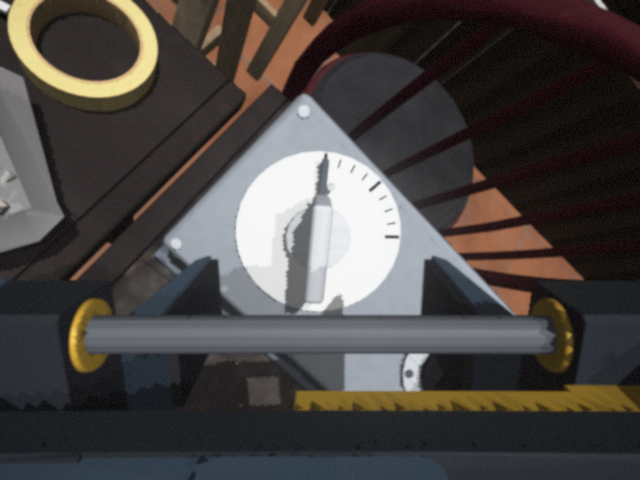

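The pointer rests on the zero mark at (325,155) and the knob is free. On to the clamp knob.

play_rows(
  commands=[
    [0,0,0,0,0,0.126],
    [0,0,0,0,0,0.126],
    [0,0,0,0,0,0.126],
    [-1.5,3.4,0,0,0,0],
    [-1.5,3.4,0,0,0,0],
    [-1.5,3.4,0,0,0,0],
    [-1.5,3.4,0,0,0,0],
    [0,0,0,0,0,0],
  ],
)

```text
time: 12.52
tool_pos: [0.4293, -0.0783, 0.2055]
tcp_rot: [0.94, 0.166, 0.289, 0.07]
contact_force: [-0.1, 0.4, 0.1]
opening: 0.999
gripper_force: 0.0
```

```bash
python3 -c "
from go import *
to(-1,.417,.04)
p,M=cam('wrist');r=spot_point(p,'clamp_grip');print(r[:1])
c,u,l,n=face();print('pred',proj(p,M,c-.075*l+.04*n))
save(p,'w7.png')"
```

```text
t 12.525 q [-0.306 -0.113  2.301  0.367  0.388  0.614]
turn first [-0.002  0.008 -0.006] then shift cm [-0.614  2.15   7.863] | phi now 0.41134335010749384
[{'position': [356.7, 261.8], 'p': 0.56}]
pred [357.283 260.1  ]
```

View pics/w7.png

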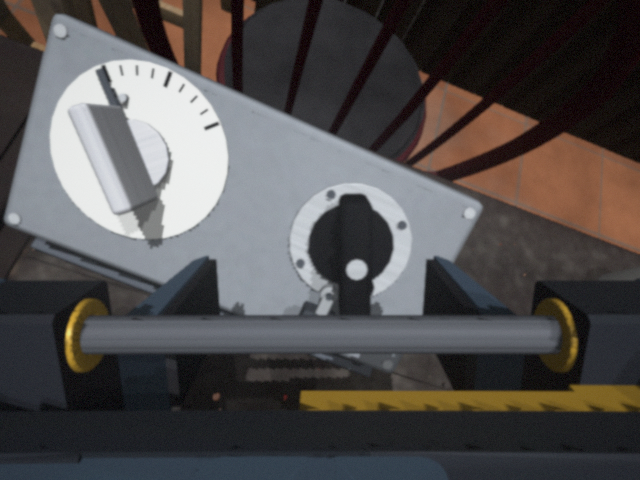

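The clamp bar is vertical at (356,250), matching the prediction. Descending.

play_rows(
  commands=[
    [-0.3,1.07,0,-0.001,0.004,-0.003],
    [-0.3,1.07,0,-0.001,0.004,-0.003],
    [0,0,1.6,0,0,0],
    [0,0,1.6,0,0,0],
    [0,0,1.6,0,0,0],
    [0,0,1.2,0,0,0],
    [0,0,0,0,0,0],
  ],
)

```text
time: 13.5
tool_pos: [0.4652, -0.0981, 0.1581]
tcp_rot: [0.938, 0.173, 0.292, 0.07]
contact_force: [0.7, -0.3, -0.2]
opening: 1.0
gripper_force: 0.0
```

```bash
python3 -c "
from go import *
to(-1,.417,.04)"
```

```text
t 13.5 q [-0.342  0.036  2.324  0.721  0.251  0.208]
turn first [-0.005 -0.001  0.007] then shift cm [-0.182  0.412  1.861] | phi now 0.42432800266011533
```

play_rows(
  commands=[
    [-0.18,0.4,0,-0.004,0,0.007],
    [0,0,0.9,0,0,0],
    [0,0,0.9,0,0,0],
    [0,0,0,0,0,0],
  ],
)

```text
time: 14.0
tool_pos: [0.4754, -0.1046, 0.1448]
tcp_rot: [0.938, 0.168, 0.294, 0.072]
contact_force: [0.1, -0.0, 0.5]
opening: 1.003
gripper_force: 0.0
```

```bash
python3 -c "
from go import *
to(-1,.417,.04)"
```

```text
t 14.0 q [-0.346  0.079  2.329  0.874  0.213  0.057]
turn first [ 0.002 -0.003 -0.001] then shift cm [-0.036 -0.167  0.165] | phi now 0.41552732971921846
```

play_rows(
  commands=[
    [0,-0.15,0.17,0,0,0],
    [0,0,0,0,0,0],
  ],
)

```text
time: 14.25
tool_pos: [0.4759, -0.1033, 0.1433]
tcp_rot: [0.938, 0.168, 0.294, 0.072]
contact_force: [-0.4, 0.1, -0.2]
opening: 1.001
gripper_force: 0.0
```

play_rows(
  commands=[
    [0,0,0,0,0,0],
    [0,0,0,0,0,0],
    [0,0,0,0,0,0],
    [0,0,0,0,0,0],
    [0,0,0,0,0,0],
    [0,0,0,0,0,0],
    [0,0,0,0,0,0],
    [0,0,0,0,0,0],
  ],
  grip=-1,
)

```text
time: 15.25
tool_pos: [0.4756, -0.1021, 0.1426]
tcp_rot: [0.938, 0.169, 0.294, 0.07]
contact_force: [0.8, 5.1, 0.4]
opening: 0.197
gripper_force: 30.0
```

play_rows(
  commands=[
    [0,0,0,0,0,0],
    [0,0,0,0,0,0],
    [0,0,0,0,0,0],
  ],
)

```text
time: 15.62
tool_pos: [0.4756, -0.1021, 0.1426]
tcp_rot: [0.938, 0.169, 0.294, 0.07]
contact_force: [1.3, 6.0, 0.3]
opening: 0.195
gripper_force: 30.0
```

Gripped at 17.8 mm. Turning clockwise.

play_rows(
  commands=[
    [0,0,0,0,0,0.13],
    [0,0,0,0,0,0.13],
    [0,0,0,0,0,0.13],
    [0,0,0,0,0,0.13],
    [0,0,0,0,0,0.13],
    [0,0,0,0,0,0.13],
    [0,0,0,0,0,0.13],
    [0,0,0,0,0,0.13],
  ],
)

```text
time: 16.62
tool_pos: [0.4755, -0.1028, 0.1426]
tcp_rot: [0.898, -0.32, 0.29, -0.084]
contact_force: [-0.9, 3.1, -0.6]
opening: 0.209
gripper_force: 31.3
```

play_rows(
  commands=[
    [0,0,0,0,0,0.05],
    [0,0,0,0,0,0.04],
    [0,0,0,0,0,0],
    [0,0,0,0,0,0],
  ],
)

```text
time: 17.12
tool_pos: [0.4757, -0.1029, 0.1428]
tcp_rot: [0.883, -0.358, 0.286, -0.097]
contact_force: [-2.0, 3.5, 0.2]
opening: 0.24
gripper_force: 33.9
```

```bash
python3 -c "
from go import *
to(-1,-.7,.04)
s=get_state();print(s['opening']*91,s['contact_force'],s['torque'])
p,M=cam('wrist');save(p,'w8.png')"
```

```text
t 17.125 q [-0.341  0.083  2.332  0.89   0.207  1.171]
turn first [-0.002 -0.002 -0.01 ] then shift cm [ 0.023  0.027 -0.012] | phi now -0.7101305428112972
21.84244490259743 [-2.048  3.487  0.173] [-0.321  0.67   1.54 ]
```

View pics/w8.png

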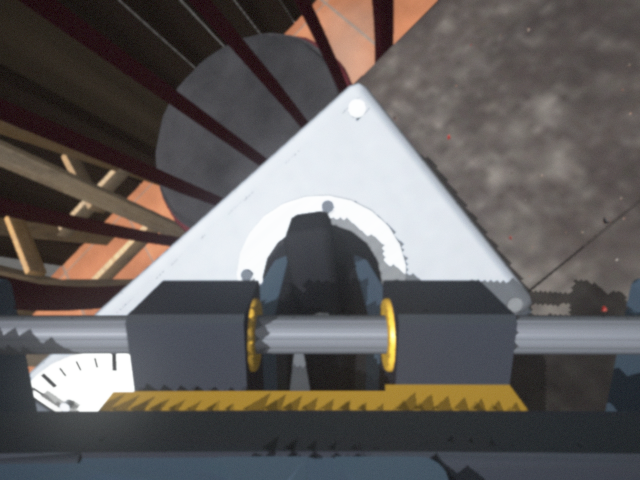

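play_rows(
  commands=[
    [0,0,0,0,0,0.05],
    [0,0,0,0,0,0.05],
    [0,0,0,0,0,0],
  ],
)

```text
time: 17.55
tool_pos: [0.4762, -0.1035, 0.1432]
tcp_rot: [0.864, -0.403, 0.282, -0.111]
contact_force: [-0.6, 2.7, 0.4]
opening: 0.277
gripper_force: 34.5
```

The skew grows one for one with my turn, so the knob is at a stop. I'll release and look.

play_rows(
  commands=[
    [0,0,0,0,0,0],
    [0,0,0,0,0,0],
    [0,0,0,0,0,0],
    [0,0,0,0,0,0],
    [0,0,-2,0,0,0],
    [0,0,-3,0,0,0],
    [0,0,-3,0,0,0],
    [0,0,0,0,0,0],
  ],
  grip=1,
)

```text
time: 18.55
tool_pos: [0.4301, -0.1009, 0.2102]
tcp_rot: [0.863, -0.404, 0.284, -0.111]
contact_force: [0.1, -0.0, -0.5]
opening: 0.996
gripper_force: 0.0
```

play_rows(
  commands=[
    [0,0,-1,0,0,-0.13],
    [0,0,-1,0,0,-0.13],
    [0,0,0,0,0,-0.13],
    [0,0,0,0,0,-0.13],
    [1,-2,0,0,0,-0.13],
    [1,-2,0,0,0,-0.13],
    [0,0,0,0,0,0],
  ],
)

```text
time: 19.42
tool_pos: [0.4446, -0.0659, 0.2406]
tcp_rot: [0.952, -0.044, 0.303, 0.004]
contact_force: [0.0, 0.7, -0.3]
opening: 0.998
gripper_force: 0.0
```

```bash
python3 -c "
from go import *
to(-1,-.7,.04)
p,M=cam('wrist');save(p,'w9.png')
s=get_state();print(s['contact_force'],s['opening'])
c,u,l,n=face();a=c-.075*l+.054*n
for t in (1.02,1.12): print(t,[proj(p,M,a+k*.036*(np.cos(.417-t)*u+np.sin(.417-t)*l)) for k in(1,-1)])
for t in (0,.7): print('ptr',t,proj(p,M,c+.075*l+.01*n+.05*(np.cos(.735-t)*u+np.sin(.735-t)*l)))"
```

```text
t 19.425 q [-0.251 -0.141  2.225  0.249  0.464  1.225]
turn first [-0.002 -0.003  0.667] then shift cm [0.064 4.576 9.91 ] | phi now -0.03294854853276234
[-0.008  0.961 -1.201] 0.9998061944678643
1.02 [array([412.938, 245.005]), array([346.598, 336.411])]
1.12 [array([417.61 , 248.352]), array([342.049, 333.423])]
ptr 0 [109.023 226.625]
ptr 0.7 [151.814 207.168]
```

View pics/w9.png

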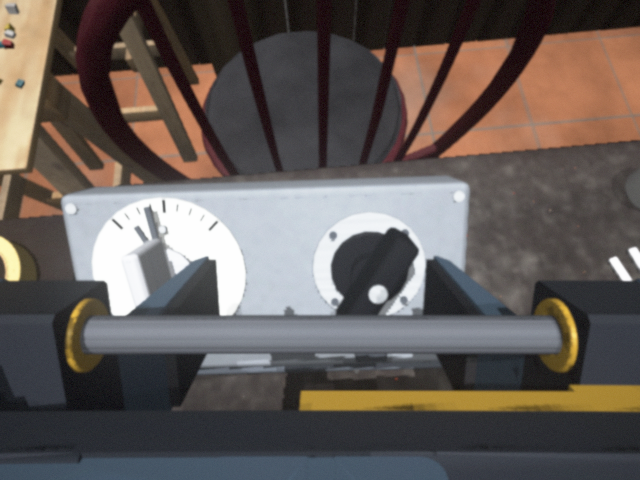

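The clamp knob has stayed over and the pointer is at (150,207), where 0.7 is predicted. I'll confirm the clamp angle numerically from a full view, compared with the first one.

play_rows(
  commands=[
    [-2.8,-1.3,0,0,0,-0.07],
    [-2.8,-1.3,0,0,0,-0.07],
    [-2.8,-1.3,0,0,0,-0.07],
    [0,0,0,0,0,0],
    [0,0,0,0,0,0],
  ],
)

```text
time: 20.1
tool_pos: [0.3778, -0.0275, 0.1928]
tcp_rot: [0.951, 0.054, 0.302, 0.036]
contact_force: [0.4, -0.1, 0.9]
opening: 0.995
gripper_force: 0.0
```

```bash
cat > ang.py <<'E'
from go import *
c,u,l,n=face()
p,M=cam("wrist");save(p,"w10.png")
S=160;g=np.linspace(-.045,.045,S);A,B=np.meshgrid(g,g,indexing="ij")  # A along u, B along l
def rect(img,p,M,ctr,h):
    P=(ctr+h*n)+A[...,None]*u+B[...,None]*l
    q=(P-M[:3,3])@M[:3,:3];q=np.stack([q[...,0],-q[...,1],-q[...,2]],-1).reshape(-1,1,3)
    m=cv2.projectPoints(q,np.zeros(3),np.zeros(3),np.array(p["mtx"]),np.array(p["dist"]))[0].reshape(S,S,2).astype(np.float32)
    return cv2.remap(cv2.cvtColor(img,cv2.COLOR_BGR2GRAY),m[...,0],m[...,1],cv2.INTER_LINEAR).astype(np.float32)
def Mof(pos,q):
    T=np.eye(4);T[:3,:3]=R.from_quat(q).as_matrix();T[:3,3]=pos;return T@np.array(p["tool_from_camera"])
M2=Mof([.3669,-.0259,.2009],[.952,.06,.301,.019])
M7=Mof([.4293,-.0783,.2055],[.94,.166,.289,.07])
def radial(I):   # bar direction: mean grey along spokes, r 20..36 mm, both ends
    out=[]
    for ph in np.arange(-1.5,1.5,.02):
        v=[]
        for r in np.arange(.031,.037,.001):
          for s in(1,-1):
            a,b=s*r*np.cos(ph),s*r*np.sin(ph);v.append(I[int(round((a+.045)/.09*(S-1))),int(round((b+.045)/.09*(S-1)))])
        out.append(np.mean(v))
    return np.arange(-1.5,1.5,.02),np.array(out)
ctr=c-.075*l
for nm,img,m in(("w2",cv2.imread("pics/w2.png"),M2),("w7",cv2.imread("pics/w7.png"),M7),("now",cv2.imread("pics/w10.png"),M)):
    I=rect(img,p,m,ctr,.054);ph,o=radial(cv2.GaussianBlur(I,(5,5),0))
    k=o<o.min()+.25*(np.median(o)-o.min());print(nm,"min at",ph[o.argmin()],"dark band centre",ph[k].mean(),ph[k].min(),ph[k].max(),o.min(),np.median(o))
D=c+.075*l
for nm,img,m in(("w2",cv2.imread("pics/w2.png"),M2),("now",cv2.imread("pics/w10.png"),M)):
    P=[]
    for ph in np.arange(-1.1,1.1,.02):
        v=[]
        for r in np.arange(.038,.045,.001):
            x,y=proj(p,m,D+.012*n+r*(np.cos(ph)*u+np.sin(ph)*l));v.append(img[int(y),int(x)].mean())
        P.append(np.mean(v))
    P=np.array(P);i=np.argsort(P)[:8];print("dial dark",nm,np.round(np.arange(-1.1,1.1,.02)[np.sort(i)],2))
print(get_state()["time"])
E
python3 ang.py
```

```text
w2 min at 0.5000000000000018 dark band centre 0.4300000000000016 0.3000000000000016 0.5600000000000018 46.198895 114.67073
w7 min at 0.800000000000002 dark band centre 0.6200000000000019 0.26000000000000156 0.9800000000000022 59.233723 132.24316
now min at -0.399999999999999 dark band centre -0.5399999999999991 -0.7199999999999993 -0.359999999999999 55.410156 100.06592
dial dark w2 [-0.64 -0.62 -0.6  -0.58 -0.56 -0.54 -0.52 -0.5 ]
dial dark now [0.   0.02 0.04 0.06 0.08 0.1  0.12 0.14]
20.15
```

```bash
cat > reg.py <<'E'
exec(open("ang.py").read().split("ctr=c-")[0].replace('save(p,"w10.png")','')); ctr=c-.075*l
a=rect(cv2.imread("pics/w2.png"),p,M2,ctr,.054);b=rect(cv2.imread("pics/w10.png"),p,M,ctr,.054)
f=lambda I:(cv2.GaussianBlur(I,(5,5),0)<85).astype(np.float32)
mask=(np.hypot(A,B)<.042)
for F in(f,lambda I:cv2.GaussianBlur(np.minimum(I,140),(7,7),0)):
  best=[]
  for t in np.arange(.7,1.3,.02):
    cand=[]
    for dx in range(-6,7,2):
      for dy in range(-6,7,2):
        W=cv2.getRotationMatrix2D((S/2-.5,S/2-.5),0,1);W=cv2.getRotationMatrix2D((S/2-.5,S/2-.5),np.degrees(SG*t) if 0 else np.degrees(-t),1) 
        # array row=+u, col=+l : cw on face (l->u) tested with both signs
        W[:,2]+=[dx,dy]
        r1=cv2.warpAffine(F(a),W,(S,S));
        V=W.copy();V=cv2.getRotationMatrix2D((S/2-.5,S/2-.5),np.degrees(t),1);V[:,2]+=[dx,dy]
        r2=cv2.warpAffine(F(a),V,(S,S));Fb=F(b)
        cand.append((np.corrcoef(r1[mask],Fb[mask])[0,1],np.corrcoef(r2[mask],Fb[mask])[0,1]))
    best.append((t,)+tuple(np.max(cand,0)))
  best=np.array(best);print("sign1",best[best[:,1].argmax()],"sign2",best[best[:,2].argmax()])
# bar edges: min-area rect of darkest blob beyond disc
E
python3 reg.py; python3 - <<'E'
E
```

```text
sign1 [0.92  0.8   0.346] sign2 [0.7   0.745 0.399]
sign1 [0.94  0.86  0.368] sign2 [0.7   0.806 0.439]
```

```bash
python3 -c "
from cell import job
print(job.finish_job())"
```

```text
the job is handed in; nothing more can be done
None
```

I handed the job in with the reset knob taken back to its zero stop, then the clamp knob turned clockwise to a firm stop, where it stayed when released; the peak pointer reads about 0.67, both knobs are let go and the glue and tape were not touched. I measured about 0.92–1.0 rad of clamp travel, just under the 1.02 threshold, so I judge it clicked because it stopped hard and did not spring back; the hand-in returned no verdict.

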